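# Put the microscope objectives away in their case

## Task

Put the three microscope objectives away in the open case, each standing upright, nose up, on the floor of the well made for its size: the small one in the narrowest well, the medium one in the middle-sized well, the large one in the widest. Leave the two eyepieces standing where they are: they do not belong in this case.

Things in the scene. Friction and masses are not known exactly. Their poses are not given: they have to be found in the camera images.
- case: The open objective case: a shallow white tray 76 x 207 mm with walls 5 mm thick and 17 mm high, small steel catches on one long side. It stands fixed on the table. Origin at the centre of its underside, x across it, y along it, z up. Its three grey inserts lie side by side along y, 65 mm apart, in an order that changes. The lamp supply left of it carries a flat plate 165 mm above the table; keep the gripper and wrist clear of that and of the microscope.
- insert_small: The grey square insert (64 x 64 x 14 mm) in the case with the narrowest round well: 34 mm wide at the mouth, 8 mm deep. Fixed in the case. Origin at the centre of its underside, 5 mm above the table: the well's floor is 6 mm and its rim 14 mm above the origin; axes as the case's. The well is centred on the origin.
- insert_medium: The grey square insert (64 x 64 x 14 mm) in the case with the middle-sized round well: 44 mm wide at the mouth, 8 mm deep. Fixed in the case. Origin at the centre of its underside, 5 mm above the table: the well's floor is 6 mm and its rim 14 mm above the origin; axes as the case's. The well is centred on the origin.
- insert_large: The grey square insert (64 x 64 x 14 mm) in the case with the widest round well: 54 mm wide at the mouth, 8 mm deep. Fixed in the case. Origin at the centre of its underside, 5 mm above the table: the well's floor is 6 mm and its rim 14 mm above the origin; axes as the case's. The well is centred on the origin.
- objective_small: The small microscope objective: a bright metal cylinder 22 mm in diameter and 48 mm tall standing on its brass mounting thread (18 mm wide, 5 mm high), its last 10 mm tapered to a nose with a small dark lens on top. Loose, about 60 g. Origin at the centre of its underside, z up through the nose.
- objective_medium: The medium microscope objective: a bright metal cylinder 32 mm in diameter and 62 mm tall standing on its brass mounting thread (28 mm wide, 5 mm high), its last 10 mm tapered to a nose with a small dark lens on top. Loose, about 120 g. Origin at the centre of its underside, z up through the nose.
- objective_large: The large microscope objective: a bright metal cylinder 42 mm in diameter and 78 mm tall standing on its brass mounting thread (38 mm wide, 5 mm high), its last 10 mm tapered to a nose with a small dark lens on top. Loose, about 200 g. Origin at the centre of its underside, z up through the nose.
- eyepiece_1: An eyepiece, one of two alike, not an objective: a slim metal tube 23 mm in diameter and 24 mm high below, a wider black head 33 mm in diameter above that flares to a 39 mm black rubber cup with a flat glass on top; 50 mm tall. Loose, about 70 g. Origin at the centre of its underside, z up.
- eyepiece_2: An eyepiece, one of two alike, not an objective: a slim metal tube 23 mm in diameter and 24 mm high below, a wider black head 33 mm in diameter above that flares to a 39 mm black rubber cup with a flat glass on top; 50 mm tall. Loose, about 70 g. Origin at the centre of its underside, z up.

How it is judged:
At the end, for the whole second after the job is handed in: Each objective stands upright (within 0.12 rad) on the floor of its own size's well (its foot between 3 and 9 mm above the insert's underside, centred within 13 mm), and both eyepieces stand upright (within 0.12 rad), within 20 mm of where they stood; all at rest (under 0.02 m/s) (horizontal distance between objective_small and insert_small below 0.013 m and z of objective_small in the frame of insert_small between 0.003 and 0.009 m and angle between each of objective_small, objective_medium, objective_large, eyepiece_1, eyepiece_2's own z axis and vertical below 0.12 rad and linear speed of each of objective_small, objective_medium, objective_large, eyepiece_1, eyepiece_2 below 0.02 m/s and horizontal distance between objective_medium and insert_medium below 0.013 m and z of objective_medium in the frame of insert_medium between 0.003 and 0.009 m and horizontal distance between objective_large and insert_large below 0.013 m and z of objective_large in the frame of insert_large between 0.003 and 0.009 m and distance of each of eyepiece_1, eyepiece_2 from where it was at the start of the episode below 0.02 m); the robot touches nothing.
It fails at once if an eyepiece is pushed or carried more than 30 mm from its place (distance of any of eyepiece_1, eyepiece_2 from where it was at the start of the episode above 0.03 m).
It also fails if it takes over 128 s, if anything falls off the work surface, if the arm or the gripper's body presses on something with over 40 N, if the wrist force passes 120 N, or if a joint passes its speed limit or range.

## Robot

A 6-joint arm with a two-finger parallel gripper is mounted at the origin on a cart in front of the work surface, level with it; the furniture and walls round the work are solid. World frame = base frame: x ahead of the robot, y to its left, z up, the work surface at z = 0. Lengths are in m, angles in rad, forces in N, time in s.
With the tool pointing down it reaches from about 0.35 to 0.85 m from the base axis. Payload 8.1 kg.
Tool frame: the origin (TCP) lies midway between the tips of the shut fingers; the grasp point (between the pads) lies 19 mm behind it; z points along the fingers, y is the direction in which the jaws open and shut (so a half turn about z gives the same grasp; the last joint's range is limited). The gripper opens to 93 mm and grips with 3 to 60 N. Pads are 15 mm wide; open, the fingers measure 128 mm over their backs; the gripper's body (75 mm by 188 mm) begins 65 mm behind the grasp point.
Start: joints at [1.133, 0.13, 1.488, -0, 1.523, -0.085], TCP at [0.207, 0.563, 0.219] pointing down, gripper open.
Joint ranges: [-2.96, 2.96], [-0.89, 2.26], [0.02, 2.5], [-1.34, 4.48], [0, 2.73], [-2.66, 2.66]. Speed limits (rad/s): [2.39, 2.39, 2.79, 3.14, 3.14, 3.14].

## Interface

Orientations are given as a rotation vector (axis times angle).
In Python, from plant import robot gives the robot as it stands. The module is installed in compiled form; this text tells all that it offers.
- The arm moves only by the shell command python3 -m pendant 'ROWS' [FORCE]. ROWS is JSON, a list of rows, each an object with "translation": the shift along the tool's x, y, z in mm, a list of three; "twist": the turn, a rotation vector about the tool's x, y, z in rad, a list of three; "grip": the opening, from -1 (shut) to 1 (fully open). A call has exactly 10 rows; each row shifts and turns the pose as measured when the row begins, along the tool's axes as they then stand; what a row does not reach is not made up. A row lasts 1/10 s, in which the tool goes at most 50 mm and 8.59 degrees, less where a joint would pass 70% of its speed; a pose out of reach is approached as far as the arm can. A call is refused whole if a number of a shift passes 50 or a number of a turn 0.15, either way. A call with a gripper value outside its range is refused whole. The fingers move at their own pace and stop on an object; FORCE is the grip in N (left out, the last holds). Time passes only in rows, so rows that do not move let the fingers close, or fill a call up. It gives the time, the measured TCP pose, the force and the opening at its end, in the units of the state.
- robot.read_state(): the state, without advancing time (a new reading comes with each control period).
- robot.read_camera(name): name is "scene" or "top"; returns (picture, depth): 384x512x3 uint8, red, green, blue; 384x512 float32, m along the optical axis (not along the pixel's ray), 0 where there is no reading.
- robot.camera_info(name): a dict with "vertical_fov" (degrees; the focal length in pixels is half the picture's height over the tangent of half this angle, whatever the lens; pixels are square), "cx", "cy" (the principal point, pixels), "D" ([k1, k2, p1, p2, k3] as OpenCV has them; the pictures are not rectified), "cam_to_world" (4x4, takes a point from camera to world coordinates). Camera axes: x right, y up, looking along -z (the intrinsics and any distortion apply to the point x, -y, -z); pixel columns grow to the right and rows downward; lengths in m; the calibration is good to about 2 mm. A picture is of the moment at which its call begins. camera_info takes no time and is no camera call.
- robot.close_job(): hands the job in, once; it reports no verdict.
The state is a dict: "t": time; "q": joint angles; "dq": joint speeds; "joint_torque": joint torques, N m; "tool_pos": TCP position; "orientation": TCP orientation; "force": force on the tool from outside, world axes, zero at the start; "wrist_torque": the same for the moment, N m; "opening": finger opening in m.
Only numpy, scipy, OpenCV 4.12 (cv2) and the standard library are available. Lean on these libraries where they do the work, as an engineer would, in place of code of your own. Each camera call takes 0.05 s, during which the arm holds its last target. There are 200 camera calls.

## Working session

There is one attempt and no reset: what is moved stays moved. The work goes in short steps, Python scripts to look and compute and a shell command to move; the robot and the scene stay as the last step left them, time stands still between calls to the robot, and variables do not carry over. Pictures are saved under pics/ and viewed, about 12 in all and at most 16, crops included, and the job is handed in when it is done.

```bash
mkdir -p pics
cat > h.py <<'E'
from plant import robot
import numpy as np, cv2
def K(n):
    i=robot.camera_info(n); f=192/np.tan(np.radians(i["vertical_fov"])/2)
    return np.array([[f,0,i["cx"]],[0,f,i["cy"]],[0,0,1.]]),np.array(i["D"],float),np.array(i["cam_to_world"])
def cloud(n,d):
    k,D,T=K(n); h,w=d.shape
    u,v=np.meshgrid(np.arange(w),np.arange(h))
    p=cv2.undistortPoints(np.stack([u,v],-1).reshape(-1,1,2).astype(np.float64),k,D).reshape(h,w,2)
    c=np.stack([p[...,0]*d,-p[...,1]*d,-d,np.ones_like(d)],-1)
    return (c@T.T)[...,:3]
E
python3 - <<'E'
from h import *
print(robot.read_state())
for n in("scene","top"):
    p,d=robot.read_camera(n); np.savez(n,p=p,d=d); print(robot.camera_info(n))
    cv2.imwrite(f"pics/{n}0.png",cv2.resize(p[...,::-1],(800,600)))
E
```

```text
{'t': 0.0, 'q': array([ 1.13261376e+00,  1.31151933e-01,  1.48929299e+00, -1.88492531e-05,
        1.52303231e+00, -8.53777697e-02]), 'dq': array([-0.0003456 , -0.00071203,  0.00086375, -0.00090952,  0.00057335,
       -0.00016094]), 'joint_torque': array([ 4.35878583e-04, -5.59842288e+01, -4.91774547e+01,  7.67204957e-02,
        3.50455160e-02, -1.48109498e-04]), 'tool_pos': array([0.20704036, 0.56251731, 0.21758547]), 'orientation': array([-5.51230737e-01, -3.09237625e+00,  2.86664985e-03]), 'force': array([ 1.05667869, -1.27063896,  0.09188377]), 'wrist_torque': array([-0.00696443,  0.01328924,  0.00900779]), 'opening': 0.09333055014758648}
{'vertical_fov': 45.272933982939946, 'cx': 251.51325338209955, 'cy': 194.29330441324421, 'D': array([0.05005704, 0.        , 0.        , 0.        , 0.        ]), 'cam_to_world': array([[ 0.61602875, -0.53675718,  0.57654168,  1.1940508 ],
       [ 0.78768846,  0.412825  , -0.45729903, -0.54940172],
       [ 0.00744772,  0.73584458,  0.6771095 ,  0.81871596],
       [ 0.        ,  0.        ,  0.        ,  1.        ]])}
{'vertical_fov': 43.28875423403238, 'cx': 246.29509847156592, 'cy': 190.38220006601827, 'D': array([0.01359661, 0.        , 0.        , 0.        , 0.        ]), 'cam_to_world': array([[ 0.025051  ,  0.98668847, -0.1606808 ,  0.33833085],
       [-0.99929105,  0.02923414,  0.02372247,  0.00790029],
       [ 0.02810405,  0.15997261,  0.9867213 ,  1.35041649],
       [ 0.        ,  0.        ,  0.        ,  1.        ]])}
```

View pics/scene0.png

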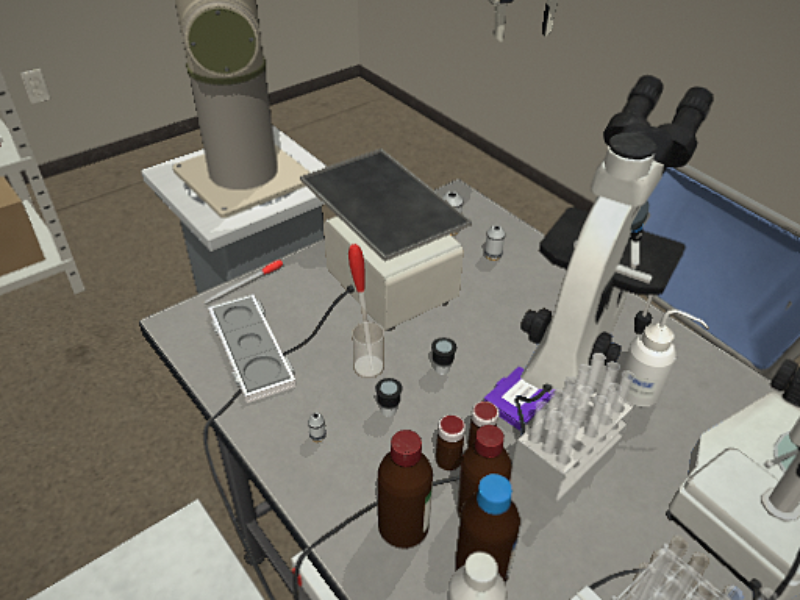

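View pics/top0.png

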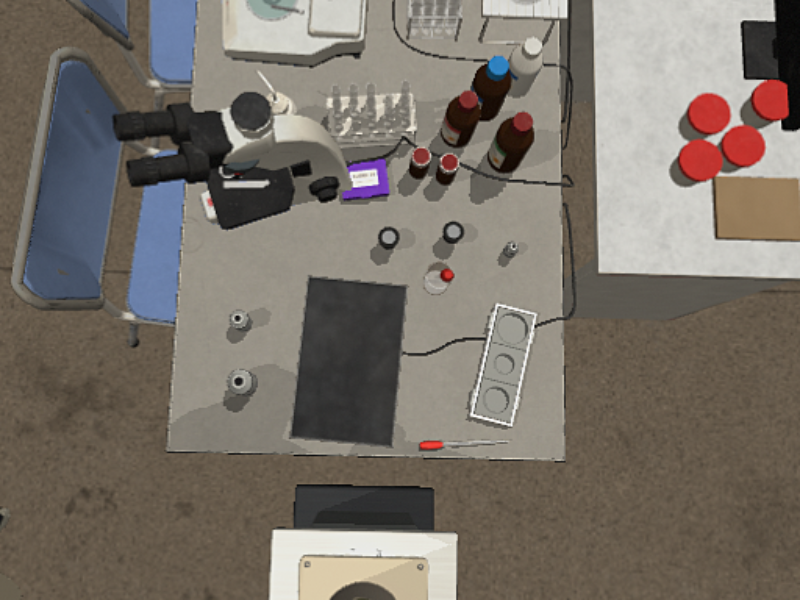

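The scene view shows the case at (250,345), the small objective at (316,425), and the other two behind the lamp supply. In the top view the large objective is at (240,382), medium (238,320), small (511,248), eyepieces (388,237) and (453,231). The wells are at (513,328) widest, (504,364) narrowest and (495,400) middle.

Run:
```python
from h import *
z=np.load("top.npz");d=z["d"];P=cloud("top",d)
s=1.5625
def at(u,v): return P[int(round(v/s)),int(round(u/s))]
for n,u,v,h in[("L",240,382,.078),("M",238,320,.062),("S",511,248,.048),("E1",388,237,.05),("E2",453,231,.05)]:
    q=at(u,v); r=np.hypot(*(P[...,:2]-q[:2]).transpose(2,0,1))<.04
    zz=P[...,2]; m=r&(zz>h*.5)&(zz<h+.02)
    t=r&(zz>h-.004)
    print(n,q.round(3),m.sum(),"topmean",P[t].mean(0).round(4),t.sum(),"med range",(P[m].min(0)[:2]+P[m].max(0)[:2])/2,P[m].max(0)[2])
for n,u,v in[("wL",513,328),("wS",504,364),("wM",495,400),("c1",500,303),("c2",538,312),("c3",511,426),("c4",470,416),("plate1",310,277),("p2",405,286),("p3",392,444),("p4",292,436),("beaker",446,274),("drv",430,445),("table",600/1.2,470/1.2+60),("tbl",440,320),("tbl",200,350)]: print(n,at(u,v).round(4))
# case mask
c=at(504,364); m=(np.hypot(P[...,0]-c[0],P[...,1]-c[1])<.13)&(P[...,2]>.008)&(P[...,2]<.04)
print(cv2.minAreaRect(P[m][:,:2].astype(np.float32)),m.sum())
m=m.astype(np.uint8)
n,l,st,ce=cv2.connectedComponentsWithStats(m)
i=1+st[1:,4].argmax();print(cv2.minAreaRect(P[l==i][:,:2].astype(np.float32)),st[i])
g=cv2.resize(z["p"][180:285,285:360,::-1],None,fx=5,fy=5,interpolation=2);cv2.imwrite("pics/case.png",g)
```

```text
L [0.397 0.214 0.078] 225 topmean [0.3982 0.2168 0.0774] 106 med range [0.39766508 0.21691904] 0.08288377344654396
M [0.5   0.226 0.069] 126 topmean [0.5048 0.2277 0.0618] 58 med range [0.50419983 0.22816877] 0.06910732628676297
S [ 0.646 -0.246  0.043] 56 topmean [ 0.6484 -0.2474  0.0484] 23 med range [ 0.64860912 -0.24813567] 0.05383740779343249
E1 [ 0.657 -0.025  0.052] 153 topmean [ 0.6589 -0.0265  0.0503] 141 med range [ 0.65929146 -0.02671302] 0.05561280728720974
E2 [ 0.674 -0.142  0.046] 150 topmean [ 0.6724 -0.1411  0.0503] 134 med range [ 0.67220685 -0.14145972] 0.059085497829484135
wL [ 0.5076 -0.2544  0.0113]
wS [ 0.4428 -0.2401  0.0124]
wM [ 0.3791 -0.2233  0.0133]
c1 [ 0.5542 -0.2341 -0.0011]
c2 [ 5.388e-01 -3.021e-01  1.000e-04]
c3 [ 0.3337 -0.2531  0.0014]
c4 [ 0.3508 -0.1792  0.014 ]
plate1 [0.5616 0.1004 0.1645]
p2 [ 0.5516 -0.052   0.1613]
p3 [ 0.3035 -0.0376  0.1651]
p4 [0.3115 0.1166 0.1625]
beaker [ 0.5627 -0.1109  0.2178]
drv [ 0.2981 -0.1085  0.0168]
table [ 0.2898 -0.2343 -0.002 ]
tbl [ 0.5197 -0.1265 -0.0021]
tbl [ 0.4541  0.3016 -0.0011]
((0.4497271776199341, -0.23383650183677673), (0.19928298890590668, 0.23595844209194183), 37.977088928222656) 2072
((0.4458232522010803, -0.23679088056087494), (0.0840020552277565, 0.21126721799373627), 77.05650329589844) [ 301  194   43   79 2037]
```

View pics/case.png

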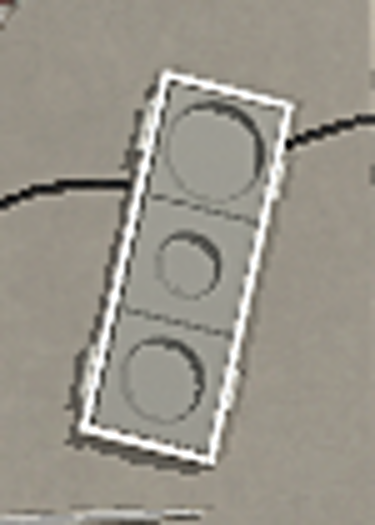

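The crop shows the catches on the left long side. Well mouths are at crop (215,150) large, (189,264) small, (163,380) medium, and the case corners are at (167,72), (292,104), (211,463), (84,430).

```bash
cat >> h.py <<'E'
def onplane(n,pts,z):
    k,D,T=K(n); p=cv2.undistortPoints(np.array(pts,float).reshape(-1,1,2),k,D).reshape(-1,2)
    r=np.c_[p[:,0],-p[:,1],-np.ones(len(p))]@T[:3,:3].T; o=T[:3,3]
    return o+r*((z-o[2])/r[:,2:])
from scipy.spatial.transform import Rotation as Ro
def go(x,y,z,th):
    "tool-frame shift (mm) and twist to TCP x,y,z with jaw direction angle th, tool down"
    s=robot.read_state(); R=Ro.from_rotvec(s["orientation"])
    yv=np.array([np.cos(th),np.sin(th),0]); zv=np.array([0,0,-1.]); T=Ro.from_matrix(np.c_[np.cross(yv,zv),yv,zv])
    print("t",round(s["t"],2),"pos",s["tool_pos"].round(4),"open",round(s["opening"],4),"F",s["force"].round(1),"q6",round(s["q"][5],2))
    print("shift mm",(R.inv().apply(np.array([x,y,z])-s["tool_pos"])*1000).round(1),"twist",(R.inv()*T).as_rotvec().round(3))
E
python3 - <<'E'
from h import *
f=lambda L:[(285+u/5-.4,180+v/5-.4) for u,v in L]
print(onplane("top",f([(215,150),(189,264),(163,380)]),.019).round(4))
c=onplane("top",f([(167,72),(292,104),(211,463),(84,430)]),.017);print(c.round(4),c.mean(0))
P=cloud("top",np.load("top.npz")["d"])
# nearest tall things around grasp points
for n,(x,y),z0 in[("M",(.504,.228),.10),("L",(.398,.217),.10),("S",(.648,-.248),.09),("wL",(.508,-.254),.09),("wM",(.379,-.223),.09)]:
    r=np.hypot(P[...,0]-x,P[...,1]-y); m=(P[...,2]>z0)&(P[...,2]<.5)&(r<.25)
    q=P[m]; i=np.argsort(r[m])[:60:15]; print(n,q[i].round(3).tolist())
go(.398,.217,.25,0)
E
```

```text
[[ 0.5077 -0.2517  0.019 ]
 [ 0.4439 -0.2372  0.019 ]
 [ 0.38   -0.2228  0.019 ]]
[[ 0.5512 -0.2252  0.017 ]
 [ 0.5351 -0.2954  0.017 ]
 [ 0.3359 -0.2495  0.017 ]
 [ 0.3518 -0.1799  0.017 ]] [ 0.44348793 -0.23751832  0.017     ]
M [[0.488, 0.11, 0.166], [0.498, 0.106, 0.154], [0.521, 0.106, 0.166], [0.469, 0.109, 0.167]]
L [[0.381, 0.117, 0.161], [0.396, 0.113, 0.162], [0.386, 0.113, 0.16], [0.398, 0.111, 0.161]]
S [[0.569, -0.121, 0.211], [0.799, -0.243, 0.102], [0.8, -0.244, 0.122], [0.801, -0.254, 0.098]]
wL [[0.56, -0.124, 0.208], [0.569, -0.121, 0.211], [0.567, -0.115, 0.22], [0.557, -0.107, 0.209]]
wM [[0.39, -0.045, 0.165], [0.368, -0.043, 0.166], [0.424, -0.047, 0.167], [0.387, -0.041, 0.162]]
t 0.1 pos [0.2071 0.5626 0.2177] open 0.093 F [-0.7  1.  -0.4] q6 -0.09
shift mm [-298.6 -258.4  -31.9] twist [-2.000e-03  1.000e-03  1.218e+00]
```

```bash
python3 -m pendant '[{"translation":[-30,-26,-3],"twist":[0,0,0],"grip":1},{"translation":[-30,-26,-3],"twist":[0,0,0],"grip":1},{"translation":[-30,-26,-3],"twist":[0,0,0],"grip":1},{"translation":[-30,-26,-3],"twist":[0,0,0],"grip":1},{"translation":[-30,-26,-3],"twist":[0,0,0],"grip":1},{"translation":[-30,-26,-3],"twist":[0,0,0],"grip":1},{"translation":[-30,-26,-3],"twist":[0,0,0],"grip":1},{"translation":[-30,-26,-3],"twist":[0,0,0],"grip":1},{"translation":[-30,-26,-3],"twist":[0,0,0],"grip":1},{"translation":[-30,-26,-3],"twist":[0,0,0],"grip":1}]'
python3 -m pendant '[{"translation":[0,0,0],"twist":[0,0,0.13],"grip":1},{"translation":[0,0,0],"twist":[0,0,0.13],"grip":1},{"translation":[0,0,0],"twist":[0,0,0.13],"grip":1},{"translation":[0,0,0],"twist":[0,0,0.13],"grip":1},{"translation":[0,0,0],"twist":[0,0,0.13],"grip":1},{"translation":[0,0,0],"twist":[0,0,0.13],"grip":1},{"translation":[0,0,0],"twist":[0,0,0.13],"grip":1},{"translation":[0,0,0],"twist":[0,0,0.13],"grip":1},{"translation":[0,0,0],"twist":[0,0,0.13],"grip":1},{"translation":[0,0,0],"twist":[0,0,0.05],"grip":1}]'
python3 -c "
from h import *
go(.398,.217,.03,0)"
```

```text
t: 1.1
tool_pos: [0.4005, 0.2041, 0.2431]
orientation: [-0.536, -3.09, 0.014]
force: [0.6, 1.1, 0.7]
opening: 0.093
t: 2.1
tool_pos: [0.4011, 0.1967, 0.2395]
orientation: [-2.277, -2.164, 0.027]
force: [-0.4, 0.2, 0.6]
opening: 0.093
t 2.1 pos [0.4011 0.1967 0.2395] open 0.093 F [-0.4  0.2  0.6] q6 0.4
shift mm [ 22.7  -1.6 209.3] twist [-0.013  0.012 -0.051]
```

```bash
python3 -m pendant '[{"translation":[11,-1,0],"twist":[-0.006,0.006,-0.025],"grip":1},{"translation":[11,-1,0],"twist":[-0.006,0.006,-0.025],"grip":1},{"translation":[0,0,17],"twist":[0,0,0],"grip":1},{"translation":[0,0,17],"twist":[0,0,0],"grip":1},{"translation":[0,0,17],"twist":[0,0,0],"grip":1},{"translation":[0,0,17],"twist":[0,0,0],"grip":1},{"translation":[0,0,17],"twist":[0,0,0],"grip":1},{"translation":[0,0,17],"twist":[0,0,0],"grip":1},{"translation":[0,0,0],"twist":[0,0,0],"grip":1},{"translation":[0,0,0],"twist":[0,0,0],"grip":1}]'
python3 -c "
from h import *
go(.398,.217,.03,0)
p,d=robot.read_camera('scene'); cv2.imwrite('pics/s1.png',cv2.resize(p[80:230,200:400,::-1],None,fx=4,fy=4,interpolation=2))"
```

```text
t: 3.1
tool_pos: [0.398, 0.2277, 0.1334]
orientation: [-2.184, -2.255, -0.008]
force: [0.6, -0.1, 0.7]
opening: 0.0928
t 3.1 pos [0.398  0.2277 0.1334] open 0.0928 F [ 0.6 -0.1  0.7] q6 0.37
shift mm [-11.3  -0.5 103.3] twist [ 0.002 -0.005  0.032]
```

View pics/s1.png

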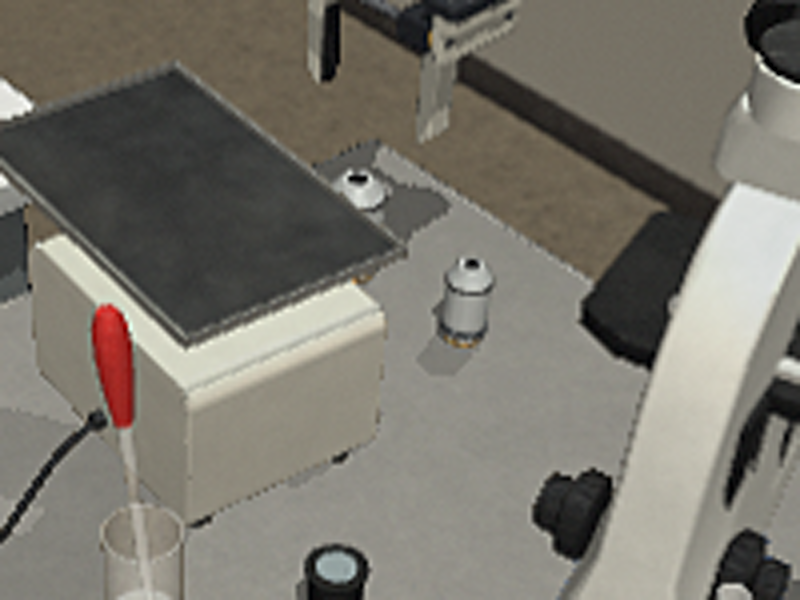

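The gripper is above the large objective (crop 360,185), with finger tips at (325,80) and (430,135). I'll correct the 11 mm overshoot before going down.

```bash
python3 -m pendant '[{"translation":[-10,0,0],"twist":[0,0,0.03],"grip":1},{"translation":[0,0,0],"twist":[0,0,0],"grip":1},{"translation":[0,0,0],"twist":[0,0,0],"grip":1},{"translation":[0,0,8],"twist":[0,0,0],"grip":1},{"translation":[0,0,8],"twist":[0,0,0],"grip":1},{"translation":[0,0,8],"twist":[0,0,0],"grip":1},{"translation":[0,0,8],"twist":[0,0,0],"grip":1},{"translation":[0,0,0],"twist":[0,0,0],"grip":1},{"translation":[0,0,0],"twist":[0,0,0],"grip":1},{"translation":[0,0,0],"twist":[0,0,0],"grip":1}]'
python3 -c "
from h import *
go(.398,.217,.03,0)"
```

```text
t: 4.15
tool_pos: [0.3997, 0.2177, 0.1008]
orientation: [-2.22, -2.221, -0.013]
force: [-0.1, -0.1, -0.2]
opening: 0.0935
t 4.15 pos [0.3997 0.2177 0.1008] open 0.0935 F [-0.1 -0.1 -0.2] q6 0.38
shift mm [-1.1 -2.  70.8] twist [ 0.005 -0.007  0.001]
```

```bash
python3 -m pendant '[{"translation":[0,-1,10],"twist":[0,0,0],"grip":1},{"translation":[0,-1,10],"twist":[0,0,0],"grip":1},{"translation":[0,0,10],"twist":[0,0,0],"grip":1},{"translation":[0,0,10],"twist":[0,0,0],"grip":1},{"translation":[0,0,10],"twist":[0,0,0],"grip":1},{"translation":[0,0,10],"twist":[0,0,0],"grip":1},{"translation":[0,0,8],"twist":[0,0,0],"grip":1},{"translation":[0,0,0],"twist":[0,0,0],"grip":1},{"translation":[0,0,0],"twist":[0,0,0],"grip":1},{"translation":[0,0,0],"twist":[0,0,0],"grip":-0.2}]' 25
python3 -m pendant '[{"translation":[0,0,0],"twist":[0,0,0],"grip":-0.4},{"translation":[0,0,0],"twist":[0,0,0],"grip":-0.4},{"translation":[0,0,0],"twist":[0,0,0],"grip":-0.4},{"translation":[0,0,0],"twist":[0,0,0],"grip":-0.4},{"translation":[0,0,0],"twist":[0,0,0],"grip":-0.4},{"translation":[0,0,0],"twist":[0,0,0],"grip":-0.4},{"translation":[0,0,0],"twist":[0,0,0],"grip":-0.4},{"translation":[0,0,0],"twist":[0,0,0],"grip":-0.4},{"translation":[0,0,0],"twist":[0,0,0],"grip":-0.4},{"translation":[0,0,0],"twist":[0,0,0],"grip":-0.4}]' 25
python3 -c "
from h import *
go(.398,.217,.29,0)"
```

```text
t: 5.15
tool_pos: [0.3974, 0.218, 0.0262]
orientation: [-2.219, -2.221, -0.011]
force: [-0.4, 0.4, -0.3]
opening: 0.0891
t: 6.15
tool_pos: [0.3987, 0.2187, 0.0281]
orientation: [-2.22, -2.222, -0.016]
force: [0.4, 0.0, 0.7]
opening: 0.0408
t 6.15 pos [0.3987 0.2187 0.0281] open 0.0408 F [0.4 0.  0.7] q6 0.38
shift mm [   0.3    1.1 -261.9] twist [ 0.007 -0.007  0.001]
```

```bash
python3 -m pendant '[{"translation":[0,0,-10],"twist":[0,0,0],"grip":-0.5},{"translation":[0,0,-20],"twist":[0,0,0],"grip":-0.5},{"translation":[0,0,-30],"twist":[0,0,0],"grip":-0.5},{"translation":[0,0,-30],"twist":[0,0,0],"grip":-0.5},{"translation":[0,0,-30],"twist":[0,0,0],"grip":-0.5},{"translation":[0,0,-30],"twist":[0,0,0],"grip":-0.5},{"translation":[0,0,-30],"twist":[0,0,0],"grip":-0.5},{"translation":[0,0,-30],"twist":[0,0,0],"grip":-0.5},{"translation":[0,0,-20],"twist":[0,0,0],"grip":-0.5},{"translation":[0,0,-10],"twist":[0,0,0],"grip":-0.5}]' 30
python3 -c "
from h import *
go(.5077,-.2517,.29,0)"
```

```text
t: 7.15
tool_pos: [0.3932, 0.215, 0.2784]
orientation: [-2.219, -2.22, -0.005]
force: [0.1, 0.9, -1.9]
opening: 0.0407
t 7.15 pos [0.3932 0.215  0.2784] open 0.0407 F [ 0.1  0.9 -1.9] q6 0.38
shift mm [-466.7  114.2  -13.6] twist [ 0.    -0.004  0.001]
```

```bash
python3 -m pendant '[{"translation":[-10,3,-5],"twist":[0,0,0],"grip":-0.5},{"translation":[-20,5,-5],"twist":[0,0,0],"grip":-0.5},{"translation":[-25,6,0],"twist":[0,0,0],"grip":-0.5},{"translation":[-25,6,0],"twist":[0,0,0],"grip":-0.5},{"translation":[-25,6,0],"twist":[0,0,0],"grip":-0.5},{"translation":[-25,6,0],"twist":[0,0,0],"grip":-0.5},{"translation":[-25,6,0],"twist":[0,0,0],"grip":-0.5},{"translation":[-25,6,0],"twist":[0,0,0],"grip":-0.5},{"translation":[-25,6,0],"twist":[0,0,0],"grip":-0.5},{"translation":[-25,6,0],"twist":[0,0,0],"grip":-0.5}]'
python3 -m pendant '[{"translation":[-25,6,0],"twist":[0,0,0],"grip":-0.5},{"translation":[-25,6,0],"twist":[0,0,0],"grip":-0.5},{"translation":[-25,6,0],"twist":[0,0,0],"grip":-0.5},{"translation":[-25,6,0],"twist":[0,0,0],"grip":-0.5},{"translation":[-25,6,0],"twist":[0,0,0],"grip":-0.5},{"translation":[-25,6,0],"twist":[0,0,0],"grip":-0.5},{"translation":[-25,6,0],"twist":[0,0,0],"grip":-0.5},{"translation":[-20,5,0],"twist":[0,0,0],"grip":-0.5},{"translation":[-10,3,0],"twist":[0,0,0],"grip":-0.5},{"translation":[0,0,0],"twist":[0,0,0],"grip":-0.5}]'
python3 -m pendant '[{"translation":[0,0,0],"twist":[0,0,0.09],"grip":-0.5},{"translation":[0,0,0],"twist":[0,0,0.09],"grip":-0.5},{"translation":[0,0,0],"twist":[0,0,0.09],"grip":-0.5},{"translation":[0,0,0],"twist":[0,0,0.09],"grip":-0.5},{"translation":[0,0,0],"twist":[0,0,0.09],"grip":-0.5},{"translation":[0,0,0],"twist":[0,0,0.09],"grip":-0.5},{"translation":[0,0,0],"twist":[0,0,0.09],"grip":-0.5},{"translation":[0,0,0],"twist":[0,0,0.09],"grip":-0.5},{"translation":[0,0,0],"twist":[0,0,0.09],"grip":-0.5},{"translation":[0,0,0],"twist":[0,0,0.09],"grip":-0.5}]'
python3 -c "
from h import *
go(.5077,-.2517,.29,-1.793)"
```

```text
t: 8.15
tool_pos: [0.4467, -0.0269, 0.2799]
orientation: [-2.207, -2.22, 0.01]
force: [0.4, 0.5, -1.9]
opening: 0.0408
t: 9.15
tool_pos: [0.4889, -0.2479, 0.2633]
orientation: [-2.199, -2.198, 0.026]
force: [0.2, 0.8, -1.4]
opening: 0.0404
t: 10.15
tool_pos: [0.4845, -0.238, 0.2589]
orientation: [-2.95, -0.981, 0.055]
force: [0.3, 0.1, -2.2]
opening: 0.0402
t 10.15 pos [ 0.4845 -0.238   0.2589] open 0.0402 F [ 0.3  0.1 -2.2] q6 0.38
shift mm [  9.6  23.5 -32.3] twist [-0.029  0.04   0.864]
```

```bash
python3 -m pendant '[{"translation":[0,0,0],"twist":[0,0,0.09],"grip":-0.5},{"translation":[0,0,0],"twist":[0,0,0.09],"grip":-0.5},{"translation":[0,0,0],"twist":[0,0,0.09],"grip":-0.5},{"translation":[0,0,0],"twist":[0,0,0.09],"grip":-0.5},{"translation":[0,0,0],"twist":[0,0,0.09],"grip":-0.5},{"translation":[0,0,0],"twist":[0,0,0.09],"grip":-0.5},{"translation":[0,0,0],"twist":[0,0,0.09],"grip":-0.5},{"translation":[0,0,0],"twist":[0,0,0.09],"grip":-0.5},{"translation":[0,0,0],"twist":[0,0,0.09],"grip":-0.5},{"translation":[0,0,0],"twist":[0,0,0],"grip":-0.5}]'
python3 -c "
from h import *
go(.5077,-.2517,.15,-1.793)"
```

```text
t: 11.15
tool_pos: [0.4808, -0.2265, 0.2561]
orientation: [-3.105, 0.303, 0.081]
force: [0.2, 0.1, -2.1]
opening: 0.0407
t 11.15 pos [ 0.4808 -0.2265  0.2561] open 0.0407 F [ 0.2  0.1 -2.1] q6 1.23
shift mm [ 36.9  21.1 104. ] twist [-0.015  0.054  0.028]
```

```bash
python3 -m pendant '[{"translation":[8,5,2],"twist":[-0.004,0.013,0.007],"grip":-0.5},{"translation":[8,5,2],"twist":[-0.004,0.013,0.007],"grip":-0.5},{"translation":[8,5,2],"twist":[-0.004,0.013,0.007],"grip":-0.5},{"translation":[8,5,2],"twist":[-0.004,0.013,0.007],"grip":-0.5},{"translation":[0,0,0],"twist":[0,0,0],"grip":-0.5},{"translation":[0,0,20],"twist":[0,0,0],"grip":-0.5},{"translation":[0,0,20],"twist":[0,0,0],"grip":-0.5},{"translation":[0,0,20],"twist":[0,0,0],"grip":-0.5},{"translation":[0,0,15],"twist":[0,0,0],"grip":-0.5},{"translation":[0,0,0],"twist":[0,0,0],"grip":-0.5}]'
python3 -c "
from h import *
go(.5077,-.2517,.07,-1.793)"
```

```text
t: 12.15
tool_pos: [0.5109, -0.2549, 0.1685]
orientation: [3.12, -0.338, 0.005]
force: [-0.5, 0.8, -1.8]
opening: 0.0406
t 12.15 pos [ 0.5109 -0.2549  0.1685] open 0.0406 F [-0.5  0.8 -1.8] q6 1.24
shift mm [-4.1 -2.7 98.5] twist [ 0.002 -0.004  0.006]
```

```bash
python3 -m pendant '[{"translation":[-3,-2,0],"twist":[0,0,0],"grip":-0.5},{"translation":[0,0,0],"twist":[0,0,0],"grip":-0.5},{"translation":[0,0,15],"twist":[0,0,0],"grip":-0.5},{"translation":[0,0,15],"twist":[0,0,0],"grip":-0.5},{"translation":[0,0,15],"twist":[0,0,0],"grip":-0.5},{"translation":[0,0,15],"twist":[0,0,0],"grip":-0.5},{"translation":[0,0,15],"twist":[0,0,0],"grip":-0.5},{"translation":[0,0,10],"twist":[0,0,0],"grip":-0.5},{"translation":[0,0,0],"twist":[0,0,0],"grip":-0.5},{"translation":[0,0,0],"twist":[0,0,0],"grip":-0.5}]'
python3 -c "
from h import *
go(.5077,-.2517,.041,-1.793)
p,d=robot.read_camera('scene'); cv2.imwrite('pics/s2.png',cv2.resize(p[130:270,110:270,::-1],None,fx=4,fy=4,interpolation=2))"
```

```text
t: 13.15
tool_pos: [0.5087, -0.2525, 0.0771]
orientation: [3.12, -0.338, 0.006]
force: [-0.5, 0.3, -1.6]
opening: 0.0405
t 13.15 pos [ 0.5087 -0.2525  0.0771] open 0.0405 F [-0.5  0.3 -1.6] q6 1.24
shift mm [-1.3 -0.7 36.1] twist [ 0.003 -0.004  0.007]
```

View pics/s2.png

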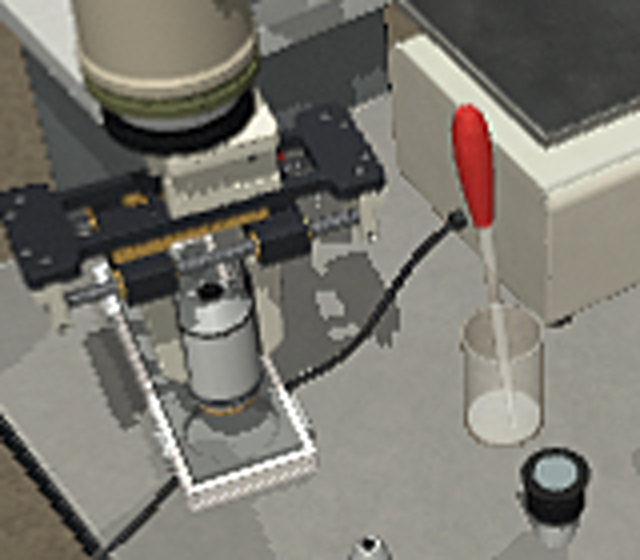

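The large objective hangs upright over its well; its foot is at about (225,410) and the well centre at (235,430) below it. I'll lower it slowly.

```bash
python3 -m pendant '[{"translation":[-1,-1,7],"twist":[0,0,0],"grip":-0.5},{"translation":[0,0,7],"twist":[0,0,0],"grip":-0.5},{"translation":[0,0,7],"twist":[0,0,0],"grip":-0.5},{"translation":[0,0,6],"twist":[0,0,0],"grip":-0.5},{"translation":[0,0,4],"twist":[0,0,0],"grip":-0.5},{"translation":[0,0,3],"twist":[0,0,0],"grip":-0.5},{"translation":[0,0,1],"twist":[0,0,0],"grip":-0.5},{"translation":[0,0,0],"twist":[0,0,0],"grip":-0.5},{"translation":[0,0,0],"twist":[0,0,0],"grip":-0.5},{"translation":[0,0,0],"twist":[0,0,0],"grip":-0.5}]'
python3 -c "
from h import *
go(.5077,-.2517,.039,-1.793)"
```

```text
t: 14.2
tool_pos: [0.5096, -0.2523, 0.0415]
orientation: [3.118, -0.337, 0.012]
force: [0.2, -0.1, -2.7]
opening: 0.0406
t 14.2 pos [ 0.5096 -0.2523  0.0415] open 0.0406 F [ 0.2 -0.1 -2.7] q6 1.24
shift mm [-2.  -0.2  2.5] twist [ 0.004 -0.008  0.007]
```

```bash
python3 -m pendant '[{"translation":[-1,0,2],"twist":[0,0,0],"grip":-0.5},{"translation":[0,0,1],"twist":[0,0,0],"grip":-0.5},{"translation":[0,0,0],"twist":[0,0,0],"grip":-0.5},{"translation":[0,0,0],"twist":[0,0,0],"grip":-0.5},{"translation":[0,0,0],"twist":[0,0,0],"grip":0.2},{"translation":[0,0,0],"twist":[0,0,0],"grip":0.2},{"translation":[0,0,0],"twist":[0,0,0],"grip":0.2},{"translation":[0,0,0],"twist":[0,0,0],"grip":0.4},{"translation":[0,0,0],"twist":[0,0,0],"grip":0.4},{"translation":[0,0,0],"twist":[0,0,0],"grip":0.4}]'
python3 -m pendant '[{"translation":[0,0,-10],"twist":[0,0,0],"grip":0.5},{"translation":[0,0,-15],"twist":[0,0,0],"grip":0.5},{"translation":[0,0,-20],"twist":[0,0,0],"grip":0.5},{"translation":[0,0,-25],"twist":[0,0,0],"grip":0.5},{"translation":[0,0,-25],"twist":[0,0,0],"grip":0.5},{"translation":[0,0,-25],"twist":[0,0,0],"grip":0.5},{"translation":[0,0,-25],"twist":[0,0,0],"grip":0.5},{"translation":[0,0,-20],"twist":[0,0,0],"grip":0.5},{"translation":[0,0,-5],"twist":[0,0,0],"grip":0.5},{"translation":[0,0,0],"twist":[0,0,0],"grip":0.5}]'
python3 -c "
from h import *
go(.6485,-.248,.14,-1.793)"
```

```text
t: 15.2
tool_pos: [0.5101, -0.253, 0.0402]
orientation: [3.117, -0.337, 0.018]
force: [0.5, -0.3, 0.1]
opening: 0.0652
t: 16.2
tool_pos: [0.5088, -0.2519, 0.2288]
orientation: [3.113, -0.337, 0.029]
force: [0.2, 0.5, -0.2]
opening: 0.07
t 16.2 pos [ 0.5088 -0.2519  0.2288] open 0.07 F [ 0.2  0.5 -0.2] q6 1.24
shift mm [133.8 -34.4  91.2] twist [ 0.008 -0.02   0.007]
```

```bash
python3 -m pendant '[{"translation":[10,-3,0],"twist":[0.002,-0.005,0.002],"grip":0.2},{"translation":[20,-5,0],"twist":[0.002,-0.005,0.002],"grip":0.2},{"translation":[25,-6,0],"twist":[0.002,-0.005,0.002],"grip":0.2},{"translation":[25,-6,0],"twist":[0.002,-0.005,0],"grip":0.2},{"translation":[25,-6,0],"twist":[0,0,0],"grip":0.2},{"translation":[15,-4,0],"twist":[0,0,0],"grip":0.2},{"translation":[6,-2,0],"twist":[0,0,0],"grip":0.2},{"translation":[0,0,20],"twist":[0,0,0],"grip":0.2},{"translation":[0,0,20],"twist":[0,0,0],"grip":0.2},{"translation":[0,0,0],"twist":[0,0,0],"grip":0.2}]'
python3 -c "
from h import *
go(.6485,-.248,.08,-1.793)"
```

```text
t: 17.2
tool_pos: [0.6381, -0.2459, 0.1774]
orientation: [-3.118, 0.348, 0.022]
force: [-0.7, 0.0, -0.7]
opening: 0.056
t 17.2 pos [ 0.6381 -0.2459  0.1774] open 0.056 F [-0.7  0.  -0.7] q6 1.35
shift mm [12.   0.  97.2] twist [-0.003  0.015 -0.   ]
```

```bash
python3 -m pendant '[{"translation":[6,0,0],"twist":[0,0.007,0],"grip":0.2},{"translation":[5,0,0],"twist":[0,0.007,0],"grip":0.2},{"translation":[0,0,0],"twist":[0,0,0],"grip":0.2},{"translation":[0,0,20],"twist":[0,0,0],"grip":0.2},{"translation":[0,0,20],"twist":[0,0,0],"grip":0.2},{"translation":[0,0,20],"twist":[0,0,0],"grip":0.2},{"translation":[0,0,20],"twist":[0,0,0],"grip":0.2},{"translation":[0,0,5],"twist":[0,0,0],"grip":0.2},{"translation":[0,0,0],"twist":[0,0,0],"grip":0.2},{"translation":[0,0,0],"twist":[0,0,0],"grip":0.2}]'
python3 -c "
from h import *
go(.6485,-.248,.012,-1.793)
p,d=robot.read_camera('scene'); cv2.imwrite('pics/s3.png',cv2.resize(p[150:310,130:300,::-1],None,fx=3.5,fy=3.5,interpolation=2))"
```

```text
t: 18.2
tool_pos: [0.6546, -0.2516, 0.1015]
orientation: [3.12, -0.35, 0.023]
force: [0.1, -0.1, 1.4]
opening: 0.0559
t 18.2 pos [ 0.6546 -0.2516  0.1015] open 0.0559 F [ 0.1 -0.1  1.4] q6 1.35
shift mm [-8.1 -2.2 89.4] twist [ 0.    -0.015 -0.001]
```

View pics/s3.png

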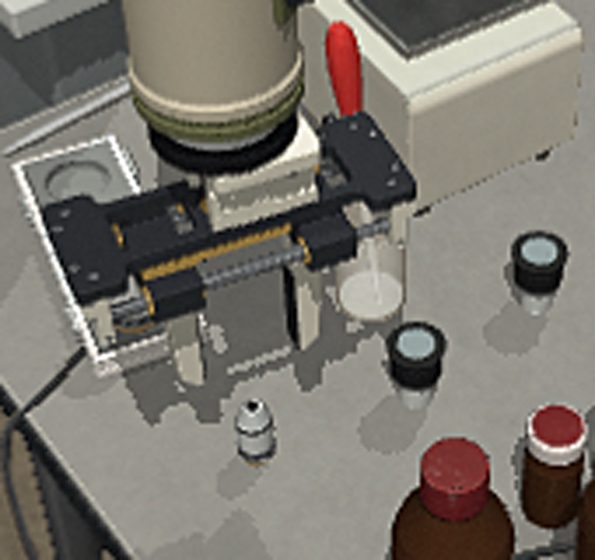

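The gripper is above the small objective (crop 255,430), with finger tips at (190,380) and (305,345), so the jaws straddle it. The eyepieces are clear.

```bash
python3 -m pendant '[{"translation":[-7,-2,0],"twist":[0,-0.013,0],"grip":0.2},{"translation":[0,0,0],"twist":[0,0,0],"grip":0.2},{"translation":[0,0,0],"twist":[0,0,0],"grip":0.2},{"translation":[0,0,10],"twist":[0,0,0],"grip":0.2},{"translation":[0,0,10],"twist":[0,0,0],"grip":0.2},{"translation":[0,0,10],"twist":[0,0,0],"grip":0.2},{"translation":[0,0,5],"twist":[0,0,0],"grip":0.2},{"translation":[0,0,0],"twist":[0,0,0],"grip":0.2},{"translation":[0,0,0],"twist":[0,0,0],"grip":0.2},{"translation":[0,0,0],"twist":[0,0,0],"grip":0.2}]'
python3 -c "
from h import *
go(.6485,-.248,.012,-1.793)"
```

```text
t: 19.25
tool_pos: [0.6489, -0.2484, 0.0657]
orientation: [3.121, -0.35, 0.006]
force: [0.1, -0.4, -0.2]
opening: 0.0558
t 19.25 pos [ 0.6489 -0.2484  0.0657] open 0.0558 F [ 0.1 -0.4 -0.2] q6 1.36
shift mm [-0.7 -0.3 53.7] twist [ 0.001 -0.004 -0.001]
```

```bash
python3 -m pendant '[{"translation":[0,0,10],"twist":[0,0,0],"grip":0.2},{"translation":[0,0,10],"twist":[0,0,0],"grip":0.2},{"translation":[0,0,10],"twist":[0,0,0],"grip":0.2},{"translation":[0,0,10],"twist":[0,0,0],"grip":0.2},{"translation":[0,0,8],"twist":[0,0,0],"grip":0.2},{"translation":[0,0,3],"twist":[0,0,0],"grip":0.2},{"translation":[0,0,0],"twist":[0,0,0],"grip":0.2},{"translation":[0,0,0],"twist":[0,0,0],"grip":0.2},{"translation":[0,0,0],"twist":[0,0,0],"grip":-0.8},{"translation":[0,0,0],"twist":[0,0,0],"grip":-0.8}]' 15
python3 -m pendant '[{"translation":[0,0,0],"twist":[0,0,0],"grip":-0.8},{"translation":[0,0,0],"twist":[0,0,0],"grip":-0.8},{"translation":[0,0,0],"twist":[0,0,0],"grip":-0.8},{"translation":[0,0,0],"twist":[0,0,0],"grip":-0.8},{"translation":[0,0,0],"twist":[0,0,0],"grip":-0.8},{"translation":[0,0,0],"twist":[0,0,0],"grip":-0.8},{"translation":[0,0,0],"twist":[0,0,0],"grip":-0.8},{"translation":[0,0,0],"twist":[0,0,0],"grip":-0.8},{"translation":[0,0,0],"twist":[0,0,0],"grip":-0.8},{"translation":[0,0,0],"twist":[0,0,0],"grip":-0.8}]' 20
python3 -c "
from h import *
go(.4439,-.2372,.2,-1.793)"
```

```text
t: 20.25
tool_pos: [0.6495, -0.2486, 0.0105]
orientation: [3.12, -0.35, 0.007]
force: [-0.2, -0.2, 0.3]
opening: 0.0443
t: 21.25
tool_pos: [0.6502, -0.249, 0.0118]
orientation: [3.12, -0.35, 0.01]
force: [-0.3, 0.3, -0.7]
opening: 0.0205
t 21.25 pos [ 0.6502 -0.249   0.0118] open 0.0205 F [-0.3  0.3 -0.7] q6 1.36
shift mm [-202.6   34.5 -189.4] twist [ 0.002 -0.007 -0.001]
```

```bash
python3 -m pendant '[{"translation":[0,0,-10],"twist":[0,0,0],"grip":-0.8},{"translation":[0,0,-15],"twist":[0,0,0],"grip":-0.8},{"translation":[0,0,-25],"twist":[0,0,0],"grip":-0.8},{"translation":[0,0,-25],"twist":[0,0,0],"grip":-0.8},{"translation":[0,0,-25],"twist":[0,0,0],"grip":-0.8},{"translation":[0,0,-25],"twist":[0,0,0],"grip":-0.8},{"translation":[0,0,-25],"twist":[0,0,0],"grip":-0.8},{"translation":[0,0,-20],"twist":[0,0,0],"grip":-0.8},{"translation":[0,0,-10],"twist":[0,0,0],"grip":-0.8},{"translation":[0,0,0],"twist":[0,0,0],"grip":-0.8}]'
python3 -m pendant '[{"translation":[-10,2,0],"twist":[0,0,0],"grip":-0.8},{"translation":[-20,3,0],"twist":[0,0,0],"grip":-0.8},{"translation":[-25,4,0],"twist":[0,0,0],"grip":-0.8},{"translation":[-25,4,0],"twist":[0,0,0],"grip":-0.8},{"translation":[-25,4,0],"twist":[0,0,0],"grip":-0.8},{"translation":[-25,4,0],"twist":[0,0,0],"grip":-0.8},{"translation":[-25,4,0],"twist":[0,0,0],"grip":-0.8},{"translation":[-20,3,0],"twist":[0,0,0],"grip":-0.8},{"translation":[-10,2,0],"twist":[0,0,0],"grip":-0.8},{"translation":[0,0,0],"twist":[0,0,0],"grip":-0.8}]'
python3 -c "
from h import *
go(.4439,-.2372,.12,-1.793)"
```

```text
t: 22.25
tool_pos: [0.6496, -0.2486, 0.2108]
orientation: [3.117, -0.35, 0.02]
force: [0.9, -0.0, -0.2]
opening: 0.0208
t: 23.25
tool_pos: [0.4515, -0.2333, 0.1984]
orientation: [-3.121, 0.349, -0.002]
force: [0.3, -1.0, -0.4]
opening: 0.0207
t 23.25 pos [ 0.4515 -0.2333  0.1984] open 0.0207 F [ 0.3 -1.  -0.4] q6 1.21
shift mm [-6.6  5.5 78.4] twist [-0.001 -0.001 -0.001]
```

```bash
python3 -m pendant '[{"translation":[-6,5,0],"twist":[0,0,0],"grip":-0.8},{"translation":[0,0,0],"twist":[0,0,0],"grip":-0.8},{"translation":[0,0,0],"twist":[0,0,0],"grip":-0.8},{"translation":[0,0,20],"twist":[0,0,0],"grip":-0.8},{"translation":[0,0,25],"twist":[0,0,0],"grip":-0.8},{"translation":[0,0,25],"twist":[0,0,0],"grip":-0.8},{"translation":[0,0,25],"twist":[0,0,0],"grip":-0.8},{"translation":[0,0,15],"twist":[0,0,0],"grip":-0.8},{"translation":[0,0,0],"twist":[0,0,0],"grip":-0.8},{"translation":[0,0,0],"twist":[0,0,0],"grip":-0.8}]'
python3 -c "
from h import *
go(.4439,-.2372,.0228,-1.793)"
```

```text
t: 24.25
tool_pos: [0.4502, -0.2383, 0.0857]
orientation: [3.122, -0.346, 0.009]
force: [0.6, 0.9, -1.1]
opening: 0.0202
t 24.25 pos [ 0.4502 -0.2383  0.0857] open 0.0202 F [ 0.6  0.9 -1.1] q6 1.2
shift mm [-6.8  0.4 62.9] twist [-0.    -0.005  0.001]
```

```bash
python3 -m pendant '[{"translation":[-6,0,0],"twist":[0,-0.004,0],"grip":-0.8},{"translation":[0,0,0],"twist":[0,0,0],"grip":-0.8},{"translation":[0,0,0],"twist":[0,0,0],"grip":-0.8},{"translation":[0,0,10],"twist":[0,0,0],"grip":-0.8},{"translation":[0,0,10],"twist":[0,0,0],"grip":-0.8},{"translation":[0,0,10],"twist":[0,0,0],"grip":-0.8},{"translation":[0,0,5],"twist":[0,0,0],"grip":-0.8},{"translation":[0,0,0],"twist":[0,0,0],"grip":-0.8},{"translation":[0,0,0],"twist":[0,0,0],"grip":-0.8},{"translation":[0,0,0],"twist":[0,0,0],"grip":-0.8}]'
python3 -c "
from h import *
go(.4439,-.2372,.0228,-1.793)
p,d=robot.read_camera('scene'); cv2.imwrite('pics/s4.png',cv2.resize(p[130:280,100:270,::-1],None,fx=4,fy=4,interpolation=2))"
```

```text
t: 25.25
tool_pos: [0.446, -0.2381, 0.0507]
orientation: [3.121, -0.346, 0.008]
force: [0.4, 0.2, -0.6]
opening: 0.0205
t 25.25 pos [ 0.446  -0.2381  0.0507] open 0.0205 F [ 0.4  0.2 -0.6] q6 1.2
shift mm [-2.4 -0.4 27.9] twist [ 0.001 -0.005  0.001]
```

View pics/s4.png

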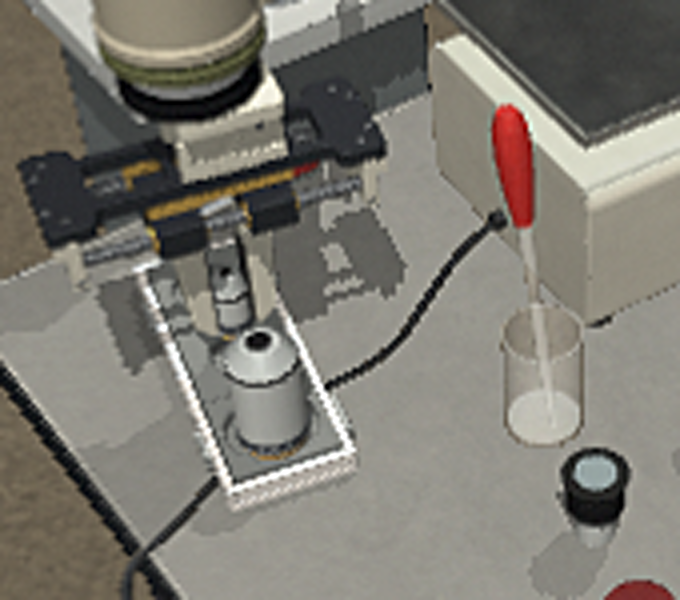

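The large objective stands upright in the widest well (270,440). The small one is held over its well at (235,310).

```bash
python3 -m pendant '[{"translation":[-2,0,6],"twist":[0,-0.004,0],"grip":-0.8},{"translation":[0,0,7],"twist":[0,0,0],"grip":-0.8},{"translation":[0,0,6],"twist":[0,0,0],"grip":-0.8},{"translation":[0,0,4],"twist":[0,0,0],"grip":-0.8},{"translation":[0,0,3],"twist":[0,0,0],"grip":-0.8},{"translation":[0,0,1],"twist":[0,0,0],"grip":-0.8},{"translation":[0,0,0],"twist":[0,0,0],"grip":-0.8},{"translation":[0,0,0],"twist":[0,0,0],"grip":-0.8},{"translation":[0,0,0],"twist":[0,0,0],"grip":-0.8},{"translation":[0,0,0],"twist":[0,0,0],"grip":-0.8}]'
python3 -c "
from h import *
go(.4439,-.2372,.0228,-1.793)"
```

```text
t: 26.3
tool_pos: [0.445, -0.2383, 0.0228]
orientation: [3.12, -0.346, 0.005]
force: [0.8, -0.3, -0.9]
opening: 0.0203
t 26.3 pos [ 0.445  -0.2383  0.0228] open 0.0203 F [ 0.8 -0.3 -0.9] q6 1.2
shift mm [-1.3 -0.8 -0. ] twist [ 0.002 -0.003  0.001]
```

```bash
python3 -m pendant '[{"translation":[0,0,0],"twist":[0,0,0],"grip":-0.4},{"translation":[0,0,0],"twist":[0,0,0],"grip":-0.3},{"translation":[0,0,0],"twist":[0,0,0],"grip":-0.2},{"translation":[0,0,0],"twist":[0,0,0],"grip":-0.1},{"translation":[0,0,0],"twist":[0,0,0],"grip":0},{"translation":[0,0,0],"twist":[0,0,0],"grip":0},{"translation":[0,0,0],"twist":[0,0,0],"grip":0},{"translation":[0,0,-5],"twist":[0,0,0],"grip":0},{"translation":[0,0,-10],"twist":[0,0,0],"grip":0},{"translation":[0,0,-15],"twist":[0,0,0],"grip":0}]'
python3 -m pendant '[{"translation":[0,0,-25],"twist":[0,0,0],"grip":0},{"translation":[0,0,-25],"twist":[0,0,0],"grip":0},{"translation":[0,0,-30],"twist":[0,0,0],"grip":0},{"translation":[0,0,-30],"twist":[0,0,0],"grip":0},{"translation":[0,0,-30],"twist":[0,0,0],"grip":0},{"translation":[0,0,-30],"twist":[0,0,0],"grip":0},{"translation":[0,0,-25],"twist":[0,0,0],"grip":0},{"translation":[0,0,-20],"twist":[0,0,0],"grip":0},{"translation":[0,0,-5],"twist":[0,0,0],"grip":0},{"translation":[0,0,0],"twist":[0,0,0],"grip":0}]'
python3 -c "
from h import *
go(.5045,.228,.28,-1.793)"
```

```text
t: 27.3
tool_pos: [0.4436, -0.2374, 0.0527]
orientation: [3.122, -0.346, -0.0]
force: [0.5, -0.1, 0.1]
opening: 0.0466
t: 28.3
tool_pos: [0.4434, -0.2369, 0.293]
orientation: [3.117, -0.345, 0.015]
force: [-0.6, 0.0, -0.2]
opening: 0.0467
t 28.3 pos [ 0.4434 -0.2369  0.293 ] open 0.0467 F [-0.6  0.  -0.2] q6 1.2
shift mm [ -42.2 -467.1   10.4] twist [ 0.005 -0.01   0.002]
```

```bash
python3 -m pendant '[{"translation":[0,0,0],"twist":[0,0,-0.09],"grip":0},{"translation":[0,0,0],"twist":[0,0,-0.09],"grip":0},{"translation":[0,0,0],"twist":[0,0,-0.09],"grip":0},{"translation":[0,0,0],"twist":[0,0,-0.09],"grip":0},{"translation":[0,0,0],"twist":[0,0,-0.09],"grip":0},{"translation":[0,0,0],"twist":[0,0,-0.09],"grip":0},{"translation":[0,0,0],"twist":[0,0,-0.09],"grip":0},{"translation":[0,0,0],"twist":[0,0,-0.09],"grip":0},{"translation":[0,0,0],"twist":[0,0,-0.09],"grip":0},{"translation":[0,0,0],"twist":[0,0,-0.09],"grip":0}]'
python3 -m pendant '[{"translation":[0,0,0],"twist":[0,0,-0.09],"grip":0},{"translation":[0,0,0],"twist":[0,0,-0.09],"grip":0},{"translation":[0,0,0],"twist":[0,0,-0.09],"grip":0},{"translation":[0,0,0],"twist":[0,0,-0.09],"grip":0},{"translation":[0,0,0],"twist":[0,0,-0.09],"grip":0},{"translation":[0,0,0],"twist":[0,0,-0.09],"grip":0},{"translation":[0,0,0],"twist":[0,0,-0.09],"grip":0},{"translation":[0,0,0],"twist":[0,0,-0.09],"grip":0},{"translation":[0,0,0],"twist":[0,0,-0.09],"grip":0},{"translation":[0,0,0],"twist":[0,0,0],"grip":0}]'
python3 -c "
from h import *
go(.5045,.228,.28,0)"
```

```text
t: 29.3
tool_pos: [0.438, -0.2333, 0.278]
orientation: [-2.936, -1.095, 0.01]
force: [0.0, -0.2, 0.2]
opening: 0.0466
t: 30.3
tool_pos: [0.4312, -0.2288, 0.2605]
orientation: [-2.208, -2.185, 0.012]
force: [-0.0, -0.1, -0.1]
opening: 0.0466
t 30.3 pos [ 0.4312 -0.2288  0.2605] open 0.0466 F [-0.  -0.1 -0.1] q6 -0.58
shift mm [457.9  68.1 -12.9] twist [-0.03  -0.019 -0.01 ]
```

```bash
python3 -m pendant '[{"translation":[10,2,-5],"twist":[-0.01,-0.006,-0.003],"grip":0.3},{"translation":[20,3,-5],"twist":[-0.01,-0.006,-0.003],"grip":0.3},{"translation":[25,4,-4],"twist":[-0.01,-0.006,-0.003],"grip":0.3},{"translation":[25,4,-2],"twist":[0,0,0],"grip":0.3},{"translation":[25,4,-2],"twist":[0,0,0],"grip":0.3},{"translation":[25,4,-2],"twist":[0,0,0],"grip":0.3},{"translation":[25,4,-2],"twist":[0,0,0],"grip":0.3},{"translation":[25,4,-2],"twist":[0,0,0],"grip":0.3},{"translation":[25,4,-2],"twist":[0,0,0],"grip":0.3},{"translation":[25,4,-2],"twist":[0,0,0],"grip":0.3}]'
python3 -m pendant '[{"translation":[25,4,-1],"twist":[0,0,0],"grip":0.3},{"translation":[25,4,-1],"twist":[0,0,0],"grip":0.3},{"translation":[25,4,-1],"twist":[0,0,0],"grip":0.3},{"translation":[25,4,-1],"twist":[0,0,0],"grip":0.3},{"translation":[25,4,-1],"twist":[0,0,0],"grip":0.3},{"translation":[25,4,0],"twist":[0,0,0],"grip":0.3},{"translation":[25,4,0],"twist":[0,0,0],"grip":0.3},{"translation":[20,3,0],"twist":[0,0,0],"grip":0.3},{"translation":[0,0,0],"twist":[0,0,0],"grip":0.3},{"translation":[0,0,0],"twist":[0,0,0],"grip":0.3}]'
python3 -c "
from h import *
go(.5045,.228,.13,0)"
```

```text
t: 31.3
tool_pos: [0.4703, 0.0131, 0.2879]
orientation: [-2.254, -2.186, -0.005]
force: [0.5, 0.6, -0.0]
opening: 0.0607
t: 32.3
tool_pos: [0.5042, 0.2246, 0.2945]
orientation: [-2.272, -2.166, -0.012]
force: [-0.3, -0.2, -0.6]
opening: 0.0603
t 32.3 pos [0.5042 0.2246 0.2945] open 0.0603 F [-0.3 -0.2 -0.6] q6 0.37
shift mm [  2.2  -0.4 164.5] twist [ 0.003 -0.007 -0.047]
```

```bash
python3 -m pendant '[{"translation":[2,0,15],"twist":[0,0,-0.02],"grip":0.5},{"translation":[0,0,25],"twist":[0,0,-0.02],"grip":0.5},{"translation":[0,0,25],"twist":[0,0,0],"grip":0.5},{"translation":[0,0,25],"twist":[0,0,0],"grip":0.5},{"translation":[0,0,25],"twist":[0,0,0],"grip":0.5},{"translation":[0,0,25],"twist":[0,0,0],"grip":0.5},{"translation":[0,0,20],"twist":[0,0,0],"grip":0.5},{"translation":[0,0,10],"twist":[0,0,0],"grip":0.5},{"translation":[0,0,0],"twist":[0,0,0],"grip":0.5},{"translation":[0,0,0],"twist":[0,0,0],"grip":0.5}]'
python3 -c "
from h import *
go(.5045,.228,.018,0)
p,d=robot.read_camera('scene'); cv2.imwrite('pics/s5.png',cv2.resize(p[80:240,100:400,::-1],None,fx=2.6,fy=2.6,interpolation=2))"
```

```text
t: 33.3
tool_pos: [0.5013, 0.2203, 0.1116]
orientation: [-2.233, -2.206, -0.008]
force: [1.0, 0.5, 1.3]
opening: 0.0697
t 33.3 pos [0.5013 0.2203 0.1116] open 0.0697 F [1.  0.5 1.3] q6 0.33
shift mm [ 7.2  2.9 93.6] twist [ 0.002 -0.005 -0.012]
```

View pics/s5.png

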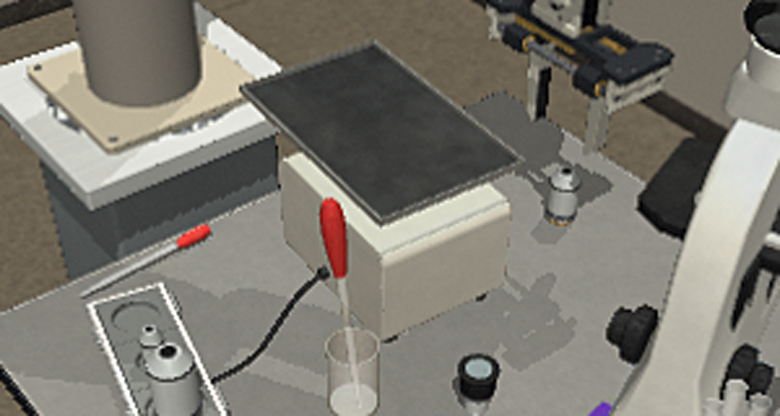

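Small and large both stand upright in the case (150,335 and 170,375). The gripper is above the medium objective (565,195), with finger tips at (540,115) and (595,150), and it is clear of the plate and the microscope stage.

```bash
python3 -m pendant '[{"translation":[6,3,0],"twist":[0,0,-0.01],"grip":0.5},{"translation":[0,0,0],"twist":[0,0,0],"grip":0.5},{"translation":[0,0,0],"twist":[0,0,0],"grip":0.5},{"translation":[0,0,8],"twist":[0,0,0],"grip":0.5},{"translation":[0,0,8],"twist":[0,0,0],"grip":0.5},{"translation":[0,0,8],"twist":[0,0,0],"grip":0.5},{"translation":[0,0,4],"twist":[0,0,0],"grip":0.5},{"translation":[0,0,0],"twist":[0,0,0],"grip":0.5},{"translation":[0,0,0],"twist":[0,0,0],"grip":0.5},{"translation":[0,0,0],"twist":[0,0,0],"grip":0.5}]'
python3 -c "
from h import *
go(.5045,.228,.018,0)"
```

```text
t: 34.35
tool_pos: [0.507, 0.228, 0.0845]
orientation: [2.222, 2.22, 0.015]
force: [-0.0, 0.7, 1.0]
opening: 0.0698
t 34.35 pos [0.507  0.228  0.0845] open 0.0698 F [-0.   0.7  1. ] q6 0.33
shift mm [-0.4 -3.  66.5] twist [ 0.007 -0.007 -0.001]
```

```bash
python3 -m pendant '[{"translation":[0,-2,10],"twist":[0,0,0],"grip":0.5},{"translation":[0,0,10],"twist":[0,0,0],"grip":0.5},{"translation":[0,0,10],"twist":[0,0,0],"grip":0.5},{"translation":[0,0,10],"twist":[0,0,0],"grip":0.5},{"translation":[0,0,10],"twist":[0,0,0],"grip":0.5},{"translation":[0,0,8],"twist":[0,0,0],"grip":0.5},{"translation":[0,0,5],"twist":[0,0,0],"grip":0.5},{"translation":[0,0,0],"twist":[0,0,0],"grip":0.5},{"translation":[0,0,0],"twist":[0,0,0],"grip":-0.6},{"translation":[0,0,0],"twist":[0,0,0],"grip":-0.6}]' 20
python3 -m pendant '[{"translation":[0,0,0],"twist":[0,0,0],"grip":-0.6},{"translation":[0,0,0],"twist":[0,0,0],"grip":-0.6},{"translation":[0,0,0],"twist":[0,0,0],"grip":-0.6},{"translation":[0,0,0],"twist":[0,0,0],"grip":-0.6},{"translation":[0,0,0],"twist":[0,0,0],"grip":-0.6},{"translation":[0,0,0],"twist":[0,0,0],"grip":-0.6},{"translation":[0,0,0],"twist":[0,0,0],"grip":-0.6},{"translation":[0,0,0],"twist":[0,0,0],"grip":-0.6},{"translation":[0,0,0],"twist":[0,0,0],"grip":-0.6},{"translation":[0,0,0],"twist":[0,0,0],"grip":-0.6}]' 25
python3 -c "
from h import *
go(.5045,.228,.28,0)"
```

```text
t: 35.35
tool_pos: [0.5049, 0.2282, 0.0152]
orientation: [-2.222, -2.22, -0.014]
force: [0.5, -1.0, 0.1]
opening: 0.0581
t: 36.35
tool_pos: [0.506, 0.2287, 0.0168]
orientation: [2.222, 2.22, 0.018]
force: [0.6, 0.6, -0.1]
opening: 0.0306
t 36.35 pos [0.506  0.2287 0.0168] open 0.0306 F [ 0.6  0.6 -0.1] q6 0.33
shift mm [   1.3    0.7 -263.2] twist [ 0.008 -0.007 -0.001]
```

```bash
python3 -m pendant '[{"translation":[0,0,-10],"twist":[0,0,0],"grip":-0.6},{"translation":[0,0,-20],"twist":[0,0,0],"grip":-0.6},{"translation":[0,0,-30],"twist":[0,0,0],"grip":-0.6},{"translation":[0,0,-32],"twist":[0,0,0],"grip":-0.6},{"translation":[0,0,-32],"twist":[0,0,0],"grip":-0.6},{"translation":[0,0,-32],"twist":[0,0,0],"grip":-0.6},{"translation":[0,0,-32],"twist":[0,0,0],"grip":-0.6},{"translation":[0,0,-32],"twist":[0,0,0],"grip":-0.6},{"translation":[0,0,-25],"twist":[0,0,0],"grip":-0.6},{"translation":[0,0,-10],"twist":[0,0,0],"grip":-0.6}]'
python3 -m pendant '[{"translation":[-10,-3,-3],"twist":[0,0,0],"grip":-0.6},{"translation":[-20,-5,-3],"twist":[0,0,0],"grip":-0.6},{"translation":[-25,-7,0],"twist":[0,0,0],"grip":-0.6},{"translation":[-25,-7,0],"twist":[0,0,0],"grip":-0.6},{"translation":[-25,-7,0],"twist":[0,0,0],"grip":-0.6},{"translation":[-25,-7,0],"twist":[0,0,0],"grip":-0.6},{"translation":[-25,-7,0],"twist":[0,0,0],"grip":-0.6},{"translation":[-25,-7,0],"twist":[0,0,0],"grip":-0.6},{"translation":[-25,-7,0],"twist":[0,0,0],"grip":-0.6},{"translation":[-25,-7,0],"twist":[0,0,0],"grip":-0.6}]'
python3 -c "
from h import *
go(.38,-.2228,.28,0)"
```

```text
t: 37.35
tool_pos: [0.5006, 0.2255, 0.2841]
orientation: [-2.222, -2.22, -0.01]
force: [-0.1, 0.3, -1.5]
opening: 0.0304
t: 38.35
tool_pos: [0.4265, -0.0149, 0.2765]
orientation: [-2.209, -2.217, 0.011]
force: [-0.3, 0.3, -2.1]
opening: 0.0304
t 38.35 pos [ 0.4265 -0.0149  0.2765] open 0.0304 F [-0.3  0.3 -2.1] q6 -0.16
shift mm [-207.7  -47.3   -3.7] twist [-0.014 -0.004  0.004]
```

```bash
python3 -m pendant '[{"translation":[-25,-6,-4],"twist":[-0.004,-0.001,0],"grip":-0.6},{"translation":[-25,-6,-4],"twist":[-0.004,-0.001,0],"grip":-0.6},{"translation":[-25,-6,-2],"twist":[-0.004,-0.001,0],"grip":-0.6},{"translation":[-25,-6,-2],"twist":[-0.004,-0.001,0],"grip":-0.6},{"translation":[-25,-6,-2],"twist":[0,0,0],"grip":-0.6},{"translation":[-25,-6,-2],"twist":[0,0,0],"grip":-0.6},{"translation":[-20,-4,-2],"twist":[0,0,0],"grip":-0.6},{"translation":[-10,-2,-2],"twist":[0,0,0],"grip":-0.6},{"translation":[0,0,0],"twist":[0,0,0],"grip":-0.6},{"translation":[0,0,0],"twist":[0,0,0],"grip":-0.6}]'
python3 -m pendant '[{"translation":[0,0,0],"twist":[0,0,0.09],"grip":-0.6},{"translation":[0,0,0],"twist":[0,0,0.09],"grip":-0.6},{"translation":[0,0,0],"twist":[0,0,0.09],"grip":-0.6},{"translation":[0,0,0],"twist":[0,0,0.09],"grip":-0.6},{"translation":[0,0,0],"twist":[0,0,0.09],"grip":-0.6},{"translation":[0,0,0],"twist":[0,0,0.09],"grip":-0.6},{"translation":[0,0,0],"twist":[0,0,0.09],"grip":-0.6},{"translation":[0,0,0],"twist":[0,0,0.09],"grip":-0.6},{"translation":[0,0,0],"twist":[0,0,0.09],"grip":-0.6},{"translation":[0,0,0],"twist":[0,0,0.09],"grip":-0.6}]'
python3 -m pendant '[{"translation":[0,0,0],"twist":[0,0,0.09],"grip":-0.6},{"translation":[0,0,0],"twist":[0,0,0.09],"grip":-0.6},{"translation":[0,0,0],"twist":[0,0,0.09],"grip":-0.6},{"translation":[0,0,0],"twist":[0,0,0.09],"grip":-0.6},{"translation":[0,0,0],"twist":[0,0,0.09],"grip":-0.6},{"translation":[0,0,0],"twist":[0,0,0.09],"grip":-0.6},{"translation":[0,0,0],"twist":[0,0,0.09],"grip":-0.6},{"translation":[0,0,0],"twist":[0,0,0.09],"grip":-0.6},{"translation":[0,0,0],"twist":[0,0,0.09],"grip":-0.6},{"translation":[0,0,0],"twist":[0,0,0],"grip":-0.6}]'
python3 -c "
from h import *
go(.38,-.2228,.18,-1.793)"
```

```text
t: 39.35
tool_pos: [0.371, -0.2042, 0.2807]
orientation: [-2.211, -2.204, 0.012]
force: [-0.3, 1.0, -1.4]
opening: 0.0301
t: 40.35
tool_pos: [0.3728, -0.1927, 0.277]
orientation: [-2.959, -0.992, 0.026]
force: [0.4, -0.4, -1.7]
opening: 0.0306
t: 41.35
tool_pos: [0.3747, -0.1805, 0.2737]
orientation: [-3.111, 0.286, 0.042]
force: [0.4, 0.6, -1.8]
opening: 0.0308
t 41.35 pos [ 0.3747 -0.1805  0.2737] open 0.0308 F [ 0.4  0.6 -1.8] q6 1.18
shift mm [15.5 42.  92.8] twist [-0.014  0.028  0.039]
```

```bash
python3 -m pendant '[{"translation":[4,10,0],"twist":[-0.003,0.007,0.01],"grip":-0.6},{"translation":[4,10,0],"twist":[-0.003,0.007,0.01],"grip":-0.6},{"translation":[3,9,0],"twist":[-0.003,0.007,0.01],"grip":-0.6},{"translation":[3,8,0],"twist":[-0.003,0.007,0.005],"grip":-0.6},{"translation":[0,0,0],"twist":[0,0,0],"grip":-0.6},{"translation":[0,0,20],"twist":[0,0,0],"grip":-0.6},{"translation":[0,0,20],"twist":[0,0,0],"grip":-0.6},{"translation":[0,0,20],"twist":[0,0,0],"grip":-0.6},{"translation":[0,0,10],"twist":[0,0,0],"grip":-0.6},{"translation":[0,0,0],"twist":[0,0,0],"grip":-0.6}]'
python3 -c "
from h import *
go(.38,-.2228,.1,-1.793)"
```

```text
t: 42.35
tool_pos: [0.3825, -0.2235, 0.2014]
orientation: [-3.123, 0.335, -0.006]
force: [0.2, -0.6, -1.3]
opening: 0.0305
t 42.35 pos [ 0.3825 -0.2235  0.2014] open 0.0305 F [ 0.2 -0.6 -1.3] q6 1.14
shift mm [-3.000e+00 -1.000e-01  1.014e+02] twist [-0.001 -0.004  0.009]
```

```bash
python3 -m pendant '[{"translation":[-2,0,0],"twist":[0,-0.003,0.008],"grip":-0.6},{"translation":[0,0,15],"twist":[0,0,0],"grip":-0.6},{"translation":[0,0,20],"twist":[0,0,0],"grip":-0.6},{"translation":[0,0,20],"twist":[0,0,0],"grip":-0.6},{"translation":[0,0,20],"twist":[0,0,0],"grip":-0.6},{"translation":[0,0,20],"twist":[0,0,0],"grip":-0.6},{"translation":[0,0,10],"twist":[0,0,0],"grip":-0.6},{"translation":[0,0,0],"twist":[0,0,0],"grip":-0.6},{"translation":[0,0,0],"twist":[0,0,0],"grip":-0.6},{"translation":[0,0,0],"twist":[0,0,0],"grip":-0.6}]'
python3 -c "
from h import *
go(.38,-.2228,.0278,-1.793)"
```

```text
t: 43.35
tool_pos: [0.3841, -0.2257, 0.0965]
orientation: [3.118, -0.348, 0.015]
force: [0.7, -0.4, -1.2]
opening: 0.0306
t 43.35 pos [ 0.3841 -0.2257  0.0965] open 0.0306 F [ 0.7 -0.4 -1.2] q6 1.15
shift mm [-5.3 -2.2 68.6] twist [ 0.004 -0.01  -0.   ]
```

```bash
python3 -m pendant '[{"translation":[-5,-2,0],"twist":[0,-0.008,0],"grip":-0.6},{"translation":[0,0,0],"twist":[0,0,0],"grip":-0.6},{"translation":[0,0,0],"twist":[0,0,0],"grip":-0.6},{"translation":[0,0,10],"twist":[0,0,0],"grip":-0.6},{"translation":[0,0,10],"twist":[0,0,0],"grip":-0.6},{"translation":[0,0,10],"twist":[0,0,0],"grip":-0.6},{"translation":[0,0,8],"twist":[0,0,0],"grip":-0.6},{"translation":[0,0,3],"twist":[0,0,0],"grip":-0.6},{"translation":[0,0,0],"twist":[0,0,0],"grip":-0.6},{"translation":[0,0,0],"twist":[0,0,0],"grip":-0.6}]'
python3 -c "
from h import *
go(.38,-.2228,.0278,-1.793)"
```

```text
t: 44.35
tool_pos: [0.3801, -0.2232, 0.0532]
orientation: [3.117, -0.348, 0.005]
force: [-0.1, 0.2, -0.5]
opening: 0.0307
t 44.35 pos [ 0.3801 -0.2232  0.0532] open 0.0307 F [-0.1  0.2 -0.5] q6 1.15
shift mm [-0.3 -0.5 25.4] twist [ 0.005 -0.004 -0.   ]
```

```bash
python3 -m pendant '[{"translation":[0,0,6],"twist":[0,0,0],"grip":-0.6},{"translation":[0,0,7],"twist":[0,0,0],"grip":-0.6},{"translation":[0,0,6],"twist":[0,0,0],"grip":-0.6},{"translation":[0,0,3],"twist":[0,0,0],"grip":-0.6},{"translation":[0,0,2],"twist":[0,0,0],"grip":-0.6},{"translation":[0,0,1],"twist":[0,0,0],"grip":-0.6},{"translation":[0,0,0],"twist":[0,0,0],"grip":-0.6},{"translation":[0,0,0],"twist":[0,0,0],"grip":-0.6},{"translation":[0,0,0],"twist":[0,0,0],"grip":-0.6},{"translation":[0,0,0],"twist":[0,0,0],"grip":-0.6}]'
python3 -c "
from h import *
go(.38,-.2228,.0278,-1.793)"
```

```text
t: 45.35
tool_pos: [0.3815, -0.2243, 0.0281]
orientation: [3.116, -0.348, 0.009]
force: [-0.1, 0.5, -1.4]
opening: 0.0308
t 45.35 pos [ 0.3815 -0.2243  0.0281] open 0.0308 F [-0.1  0.5 -1.4] q6 1.15
shift mm [-1.8 -1.1  0.3] twist [ 0.006 -0.006 -0.   ]
```

```bash
python3 -m pendant '[{"translation":[0,0,0],"twist":[0,0,0],"grip":-0.2},{"translation":[0,0,0],"twist":[0,0,0],"grip":-0.1},{"translation":[0,0,0],"twist":[0,0,0],"grip":0},{"translation":[0,0,0],"twist":[0,0,0],"grip":0.1},{"translation":[0,0,0],"twist":[0,0,0],"grip":0.2},{"translation":[0,0,0],"twist":[0,0,0],"grip":0.2},{"translation":[0,0,0],"twist":[0,0,0],"grip":0.2},{"translation":[0,0,-5],"twist":[0,0,0],"grip":0.2},{"translation":[0,0,-10],"twist":[0,0,0],"grip":0.2},{"translation":[0,0,-15],"twist":[0,0,0],"grip":0.2}]'
python3 -m pendant '[{"translation":[0,0,-25],"twist":[0,0,0],"grip":0.2},{"translation":[0,0,-25],"twist":[0,0,0],"grip":0.2},{"translation":[0,0,-30],"twist":[0,0,0],"grip":0.2},{"translation":[0,0,-30],"twist":[0,0,0],"grip":0.2},{"translation":[0,0,-30],"twist":[0,0,0],"grip":0.2},{"translation":[0,0,-30],"twist":[0,0,0],"grip":0.2},{"translation":[0,0,-30],"twist":[0,0,0],"grip":0.2},{"translation":[0,0,-25],"twist":[0,0,0],"grip":0.2},{"translation":[0,0,-15],"twist":[0,0,0],"grip":0.2},{"translation":[0,0,0],"twist":[0,0,0],"grip":0.2}]'
python3 -m pendant '[{"translation":[0,-10,0],"twist":[0,0,0],"grip":0.2},{"translation":[0,-20,0],"twist":[0,0,0],"grip":0.2},{"translation":[0,-25,0],"twist":[0,0,0],"grip":0.2},{"translation":[0,-25,0],"twist":[0,0,0],"grip":0.2},{"translation":[0,-25,0],"twist":[0,0,0],"grip":0.2},{"translation":[0,-25,0],"twist":[0,0,0],"grip":0.2},{"translation":[0,-25,0],"twist":[0,0,0],"grip":0.2},{"translation":[0,-20,0],"twist":[0,0,0],"grip":0.2},{"translation":[0,-10,0],"twist":[0,0,0],"grip":0.2},{"translation":[0,0,0],"twist":[0,0,0],"grip":0.2}]'
python3 - <<'E'
from h import *
go(.38,0,.3,-1.793)
p,d=robot.read_camera('top'); P=cloud("top",d)
for n,(x,y),h in[("L",(.5077,-.2517),.089),("S",(.4439,-.2372),.059),("M",(.38,-.2228),.073),("E1",(.6589,-.0265),.05),("E2",(.6724,-.1411),.05)]:
    t=(np.hypot(P[...,0]-x,P[...,1]-y)<.03)&(P[...,2]>h-.004); m=t&(P[...,2]>h-.012)
    print(n,t.sum(),P[t].mean(0).round(4),P[t].max(0)[2].round(4))
a=cv2.resize(p[170:290,280:380,::-1],None,fx=4,fy=4,interpolation=2)
q,_=robot.read_camera('scene'); b=cv2.resize(q[170:290,100:200,::-1],None,fx=4,fy=4,interpolation=2)
cv2.imwrite("pics/end.png",np.hstack([a,b]))
E
```

```text
t: 46.35
tool_pos: [0.3803, -0.2233, 0.0583]
orientation: [3.117, -0.348, 0.005]
force: [-0.8, 0.2, 0.3]
opening: 0.0557
t: 47.35
tool_pos: [0.3787, -0.2212, 0.3199]
orientation: [3.112, -0.347, 0.02]
force: [1.3, -0.3, -0.2]
opening: 0.056
t: 48.35
tool_pos: [0.4156, -0.0276, 0.3074]
orientation: [3.116, -0.35, -0.004]
force: [0.2, 0.2, -0.9]
opening: 0.0557
t 48.35 pos [ 0.4156 -0.0276  0.3074] open 0.0557 F [ 0.2  0.2 -0.9] q6 1.61
shift mm [-40.8 -19.1   7.4] twist [ 0.006  0.002 -0.001]
L 99 [ 0.5079 -0.2519  0.0886] 0.0948
S 28 [ 0.4445 -0.2363  0.0583] 0.0632
M 59 [ 0.3811 -0.2231  0.0728] 0.0778
E1 141 [ 0.6589 -0.0266  0.0501] 0.0569
E2 131 [ 0.6727 -0.141   0.0507] 0.057
```

View pics/end.png

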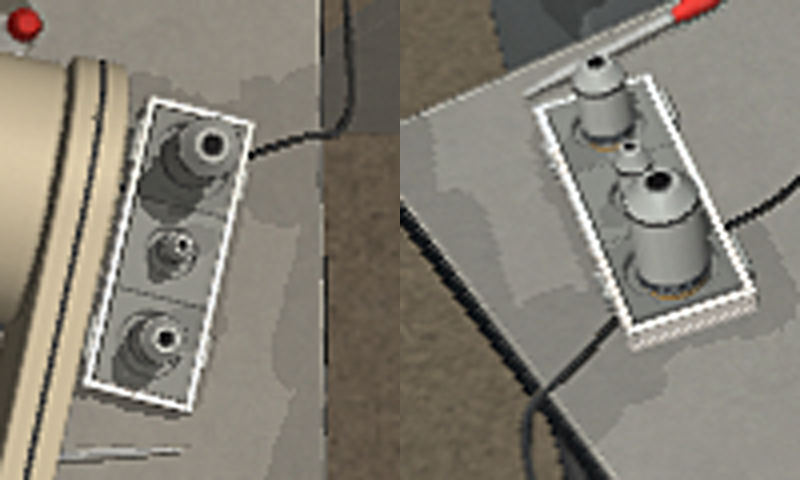

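All three stand upright and centred in their own wells (left view: 212,145 large, 180,245 small, 165,340 medium). Their top heights match standing on the well floors.

```bash
python3 -c "
from h import *
print(robot.close_job())"
```

```text
the job is handed in; nothing more can be done
None
```

All three objectives are in the case, each upright in the well for its size. I handed the job in at about 48 s of the 128 s allowed; it reports no verdict.

My last check used the top camera's depth plus a picture from each camera:

- **Objectives:** each is within about 1.2 mm of its well centre. Their tops are at 88.6 mm (large), 72.8 mm (medium) and 58.3 mm (small), against 89, 73 and 59 mm expected on the well floors.
- **Eyepieces:** both are within about 0.5 mm of where they first stood.
- **Robot:** the arm was clear of everything, and the force readings I saw stayed below 3 N.

No check failed or disagreed. The moves overshot by up to about 10 mm when fast, so I corrected the position at low speed before each grasp and placing.

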